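# Power up the pump controller and hold its valve button

## Robot

A 6-joint arm with a two-finger parallel gripper is mounted at the origin on a cart in front of the work surface, level with it; the furniture and walls round the work are solid. World frame = base frame: x ahead of the robot, y to its left, z up, the work surface at z = 0. Lengths are in m, angles in degrees, forces in N, time in s.
With the tool pointing down it reaches from about 0.25 to 0.725 m from the base axis. Payload 9.7 kg.
Tool frame: the origin (TCP) lies on the centre line of the jaws, within the pads' length; the fingertips stand 17 mm ahead of it and the grasp point (between the pads) lies 2 mm behind it (bot.nose_length is the distance from the TCP to the fingertips, in m); x points along the fingers, y is the direction in which the jaws open and shut, and the axes are right-handed (so a half turn about x gives the same grasp; the last joint's range is limited). The gripper opens to 85 mm and grips with 20 to 120 N. Pads are 22 mm wide; open, the fingers measure 114 mm over their backs; the gripper's body (76 mm by 85 mm) begins 54 mm behind the grasp point. The pads swing forward as they close: fully open they stand 13 mm farther back than shut.
Start: joints at [-66.692, 4.979, 10.078, 95.1, 0, 90], TCP at [0.218, -0.505, 0.248] pointing down, gripper open.
Joint ranges: [-179.16, 179.16], [-48.56, 103.87], [-65.8, 70.77], [-126.05, 130.52], [-82.76, 87.17], [-180, 180]. Speed limits (degrees/s): [127.2, 127.2, 147.25, 180, 180, 180].

## Interface

Orientations are given as [roll, pitch, yaw] about the fixed x, y, z axes, in that order (R = Rz(yaw) Ry(pitch) Rx(roll)).
In Python, from workcell import bot, viewer, ticket gives the robot as it stands.
- The arm moves only by the tool jog_arm, never from a script. Its argument "deltas" is a list of rows, each an object of numbers: "fingers": the opening, from 0 (shut) to 1 (fully open); "x", "y", "z": the shift along the world's x, y, z in mm; "twist": the turn about the world's z in degrees. A call has 1 to 10 rows; each row is the pose to reach, as a shift and turn from the pose measured when the call began; what a row does not reach only later rows make up. A row lasts 1/10 s, in which the tool goes at most 50 mm and 8.59 degrees, less where a joint would pass 70% of its speed; a pose out of reach is approached as far as the arm can. A call with a gripper value outside its range is refused whole. The fingers move at their own pace and stop on an object; "grip_force" is the grip in N (left out, the last holds). Time passes only in rows, so rows that repeat a pose let the fingers close. It gives the time, the measured TCP pose, the force and the opening at its end, in the units of the state.
- bot.get_obs(): the state, without advancing time (a new reading comes with each control period).
- viewer.camera(name): name is "scene" or "top"; returns a dict with "image" (400x640x3 uint8, red, green, blue), "fovy" (degrees; the focal length in pixels is half the picture's height over the tangent of half this angle, whatever the lens; pixels are square), "cx", "cy" (the principal point, pixels), "D" ([k1, k2, p1, p2, k3] as OpenCV has them; the pictures are not rectified), "world_to_cam" (4x4, takes a point from world to camera coordinates). Camera axes: x right, y down, z forward; pixel columns grow to the right and rows downward; lengths in m; the calibration is good to about 2 mm. A picture is of the moment at which its call begins. There is no depth.
- ticket.job_done(): hands the job in, once; it reports no verdict.
The state is a dict: "time": time; "q": joint angles; "qd": joint speeds; "joint_efforts": joint torques, N m; "ee_pos": TCP position; "tcp_rot": TCP orientation; "wrist_force": force on the tool from outside, world axes, zero at the start; "torque": the same for the moment, N m; "opening": finger opening in m.
Only numpy, scipy, OpenCV 4.12 (cv2) and the standard library are available. Lean on these libraries where they do the work, as an engineer would, in place of code of your own. Each camera call takes 0.05 s, during which the arm holds its last target.

## Task

Start the pump station by pressing with the tips of the closed fingers: first switch on the white power strip by pushing down the raised end of its red rocker, next push the green start button on the controller fully in so that it stays in, and then press the yellow valve button down and keep it held: the program finishes while still holding it down. Leave the red stop button alone, do not press yellow or green ahead of its turn, and leave the loose things lying where they are.

Things in the scene. Friction and masses are not known exactly. Their poses are not given: they have to be found in the camera images.
- strip_switch (a joint): rocker switch of the power strip, rad: 0 = off (as found), 0.349 = fully on; on means well past its middle. It turns about the long (y) axis of the strip and stays where it is put; pressing down its raised end takes about 2 to 3 N
- rocker_high_end (a point): middle of the top face of the raised end of the red rocker (12 mm wide, 24 mm long across the strip), the end to press; about 46 mm above the worktop when off, 3 mm lower when on, still just proud of the strip's top (42 mm). The pivot lies 8 mm from here in +x of strip. Keep the tips clear of the other half: press 5 to 10 mm farther out in -x (robot's side)
- strip: white power strip, fixed, 56x361x48 mm; origin on the worktop under its middle, x across it (away from the robot at yaw 0), y along it to the left; the rocker is near its right (-y) end, 130 mm from the origin
- controller: pump controller, a fixed grey case with black top, 130x240x60 mm; origin on the worktop under its centre, x to its back, y to its left. The three buttons stand in a row along y, 20 mm in front of its centre line
- green_button_top (a point): Green: 28 mm round flat cap of a push button in a steel bezel (40 mm wide, 8 mm high) on the controller; point at the centre of the cap's top, 80 mm above the worktop (20 above the panel) when out; it goes straight down 6 mm. Buttons stand 70 mm apart, colours in any order. It takes about 4 N and stays where it is pushed (no spring)
- yellow_button_top (a point): Yellow: 28 mm round flat cap of a push button in a steel bezel (40 mm wide, 8 mm high) on the controller; point at the centre of the cap's top, 80 mm above the worktop (20 above the panel) when out; it goes straight down 6 mm. Buttons stand 70 mm apart, colours in any order. Its spring takes 3 N to start and 6 N fully down, and pushes it out again when let go
- red_button_top (a point): Red, not to be pressed: 28 mm round flat cap of a push button in a steel bezel (40 mm wide, 8 mm high) on the controller; point at the centre of the cap's top, 80 mm above the worktop (20 above the panel) when out; it goes straight down 6 mm. Buttons stand 70 mm apart, colours in any order. Spring as for yellow
- green_button (a joint): travel of the green button, m: 0 = out, 0.006 = fully in
- yellow_button (a joint): travel of the yellow button, m: 0 = out, 0.006 = fully in
- red_button (a joint): travel of the red button, m: 0 = out, 0.006 = fully in
- vial: Loose bystander: upright glass sample vial with black cap, 19 mm across and 58 mm tall, near the front of the controller; origin at its foot
- tape_roll: Loose bystander: amber tape roll lying flat, 64 mm across, 13 mm high; origin under its centre
- clamp: Loose bystander: silvery ring clamp with red screw, lying flat, 57x88x17 mm; origin under its centre
- spanner_loose: Loose bystander: steel spanner lying flat, 28x150x8 mm, long in its y; origin under its centre
- hex_wrench: Loose bystander: black L-shaped hex key lying flat, 32x84x9 mm; origin under its centre

How it is judged (in metres and radians):
On the way, in this order (a step that is already met when the one before it is completed fails the run):
1. the power strip's rocker is on (value of joint strip_switch above 0.23 rad), for 0.1 s.
2. the green button is pushed fully in, by the fingers (value of joint green_button above 0.0048 m and contact force between the fingers and green_button above 1 N), for 0.05 s.
3. the yellow button is held down by the fingers (value of joint yellow_button above 0.0035 m and contact force between the fingers and yellow_button above 1 N), for 0.2 s.
At the end, for the whole second after the job is handed in: the rocker is on (over 0.23 of 0.349 rad), the green button stays in (over 4.8 of 6 mm), the fingers hold the yellow button down (over 3.5 of 6 mm, more than 1 N), and the red button is out (all of step 3 and value of joint strip_switch above 0.23 rad and value of joint green_button above 0.0048 m and value of joint red_button below 0.002 m); the arm keeps its last pose, push and grip.
It fails at once if the red stop button is pressed (over 2 mm) (value of joint red_button above 0.002 m).
It fails at once if the green button is pressed (over 2.5 mm) while the power strip is off (value of joint green_button above 0.0025 m and value of joint strip_switch below 0.2 rad).
It fails at once if the yellow button is pressed (over 2 mm) while the power strip is off or the green button is not in (value of joint yellow_button above 0.002 m and (value of joint strip_switch below 0.2 rad or value of joint green_button below 0.0045 m)).
It fails at once if a loose bystander is moved (over 20 mm) or lifted, or the vial tipped (distance of any of vial, tape_roll, clamp, spanner_loose, hex_wrench from where it was at the start of the episode above 0.02 m or angle between vial's own z axis and vertical above 0.5 rad).
It also fails if it takes over 48 s, if anything falls off the work surface, if the arm or the gripper's body presses on something with over 40 N, if the wrist force passes 120 N, or if a joint passes its speed limit or range.

## Working session

There is one attempt and no reset: what is moved stays moved. The work goes in short steps, Python scripts to look and compute and a tool call to move; the robot and the scene stay as the last step left them, time stands still between calls to the robot, and variables do not carry over. Pictures are saved under pics/ and viewed, and the job is handed in when it is done.

Besides the shell and the picture viewer there is one more tool, called as name(argument=value, ...), one argument or row to a line, values as JSON. jog_arm: Moves the arm, as the interface text tells. Its arguments: {"type":"object","properties":{"deltas":{"type":"array"},"grip_force":{"type":"number"}},"required":["deltas"]}

```bash
mkdir -p pics
cat > h.py <<'E'
import numpy as np, cv2
def K(c):
    f=c["image"].shape[0]/2/np.tan(np.radians(c["fovy"])/2)
    return np.array([[f,0,c["cx"]],[0,f,c["cy"]],[0,0,1.]])
def onplane(c,uv,z):
    p=cv2.undistortPoints(np.array([[uv]],float),K(c),np.array(c["D"],float))[0,0]
    T=np.array(c["world_to_cam"]);R=T[:3,:3];o=-R.T@T[:3,3];d=R.T@np.array([p[0],p[1],1])
    return o+d*(z-o[2])/d[2]
def proj(c,P):
    T=np.array(c["world_to_cam"])
    return cv2.projectPoints(np.array(P,float).reshape(-1,3),cv2.Rodrigues(T[:3,:3])[0],T[:3,3],K(c),np.array(c["D"],float))[0][:,0]
E
python3 - <<'E'
from workcell import bot,viewer
import cv2,pickle
print(bot.get_obs())
for n in("scene","top"):
    c=viewer.camera(n);cv2.imwrite(f"pics/{n}0.png",c["image"][:,:,::-1]);pickle.dump(c,open(n+"0.pkl","wb"))
    print(n,c["fovy"],c["world_to_cam"])
E
```

```text
{'time': 0.0, 'q': array([-6.66908419e+01,  5.01270127e+00,  1.00324420e+01,  9.51000186e+01,
        1.08471463e-03,  9.00012106e+01]), 'qd': array([-0.06093096,  0.12906151, -0.01330361,  0.1083265 , -0.03622921,
       -0.03984928]), 'joint_efforts': array([ 3.37342708e-04, -5.20386815e+01,  4.64809799e+01,  1.59588869e-02,
       -5.05480125e-05, -1.16339045e-06]), 'ee_pos': array([ 0.21754865, -0.50490733,  0.24754968]), 'tcp_rot': array([-90.77292241,  89.91971481, 112.53502432]), 'wrist_force': array([ 0.14151387,  0.02947053, -0.33815816]), 'torque': array([ 0.03206339, -0.02426986,  0.0189174 ]), 'opening': 0.08518492817088144}
scene 57.451075148748544 [[ 0.90357356 -0.42806011 -0.0178707  -0.44706423]
 [-0.24627755 -0.48482062 -0.83922365  0.21887173]
 [ 0.35057408  0.76270145 -0.54349269  0.7800936 ]
 [ 0.          0.          0.          1.        ]]
top 42.50765325282528 [[-1.20347250e-02 -9.99925539e-01 -2.02015281e-03  3.52643736e-02]
 [-9.97481619e-01  1.21464849e-02 -6.98776196e-02  5.00455763e-01]
 [ 6.98969542e-02  1.17410736e-03 -9.97553526e-01  1.36962701e+00]
 [ 0.00000000e+00  0.00000000e+00  0.00000000e+00  1.00000000e+00]]
```

View pics/scene0.png

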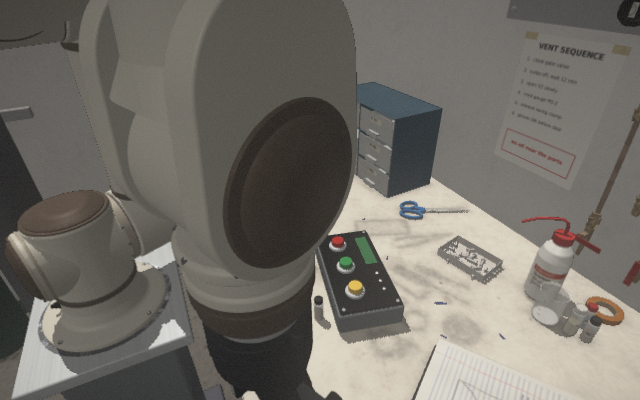

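View pics/top0.png

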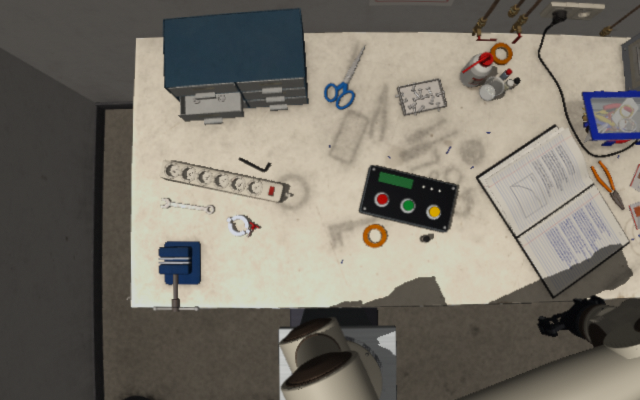

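The top view shows the strip at upper left with the rocker near (271,191). The buttons are red (383,200), green (408,206) and yellow (433,212). The vial is near (427,238) and the tape roll near (375,236).

Run:
```python
import pickle,cv2,numpy as np
from h import *
c=pickle.load(open("top0.pkl","rb"));s=pickle.load(open("scene0.pkl","rb"))
im=c["image"];hsv=cv2.cvtColor(im,cv2.COLOR_RGB2HSV)
def blob(hsv,lo,hi,box,S=110,V=60):
    h=hsv[...,0].astype(int);m=((h>=lo)&(h<=hi) if lo<=hi else (h>=lo)|(h<=hi))&(hsv[...,1]>S)&(hsv[...,2]>V)
    k=np.zeros_like(m);x0,y0,x1,y1=box;k[y0:y1,x0:x1]=m[y0:y1,x0:x1]
    n,l,st,ce=cv2.connectedComponentsWithStats(k.astype(np.uint8));i=1+np.argmax(st[1:,4]);return ce[i],st[i]
sh=cv2.cvtColor(s["image"],cv2.COLOR_RGB2HSV)
for n,lo,hi,b,b2 in(("red",170,8,(370,188,397,215),(325,232,352,252)),("green",40,85,(396,195,420,217),(335,253,358,273)),("yellow",15,35,(423,200,446,224),(343,278,368,298))):
    a,st=blob(hsv,lo,hi,b);p=onplane(c,a,.08);a2,st2=blob(sh,lo,hi,b2);p2=onplane(s,a2,.08)
    print(n,a,st,p.round(4),a2,st2,p2.round(4))
a,st=blob(hsv,170,8,(262,180,282,202),80,40);print("rocker",a,st,onplane(c,a,.044).round(4))
# strip: white outline
for nm,uv,z in(("vialtop",(427,238),.058),("tape",(375,236),.013),("hexL",(240,158),.0),("hexR",(269,166),0),("clampR",(260,226),0)):print(nm,onplane(c,uv,z).round(3))
x=im[140:260,150:300,::-1];cv2.imwrite("pics/a.png",cv2.resize(x,None,fx=5,fy=5,interpolation=2))
x=im[155:255,350:470,::-1];cv2.imwrite("pics/b.png",cv2.resize(x,None,fx=6,fy=6,interpolation=2))
```

```text
red [381.96629213 198.62921348] [377 194  11  10  89] [ 0.4937 -0.1198  0.08  ] [337.36448598 241.02803738] [332 236  12  11 107] [ 0.4896 -0.1269  0.08  ]
green [408.02531646 204.93670886] [403 201  11   9  79] [ 0.4766 -0.187   0.08  ] [345.29333333 260.53333333] [340 257  12   8  75] [ 0.4744 -0.1902  0.08  ]
yellow [434.14606742 211.3258427 ] [429 207  11  10  89] [ 0.4591 -0.2547  0.08  ] [354.98742138 286.35849057] [349 280  14  14 159] [ 0.4557 -0.2614  0.08  ]
rocker [270.825 190.425] [268 186   6   9  40] [0.5216 0.1706 0.044 ]
vialtop [ 0.39  -0.239  0.058]
tape [ 0.397 -0.106  0.013]
hexL [0.616 0.26  0.   ]
hexR [0.593 0.18  0.   ]
clampR [0.428 0.205 0.   ]
```

View pics/a.png

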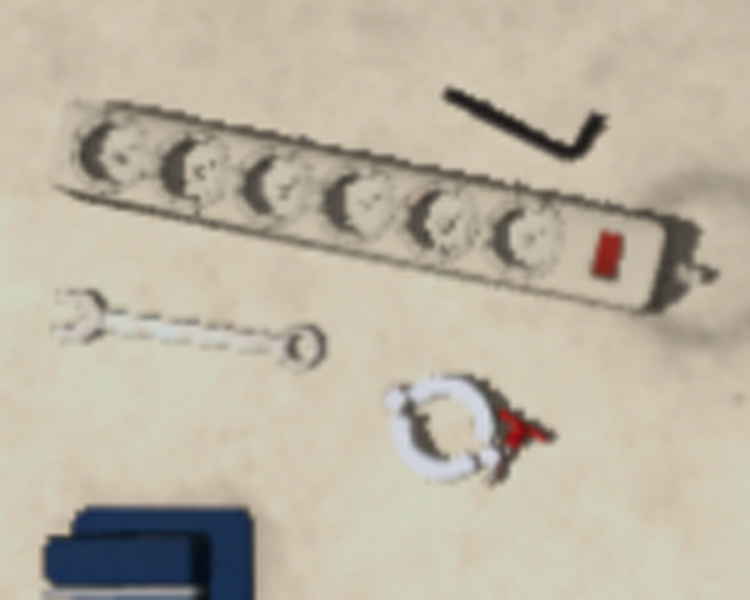

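View pics/b.png

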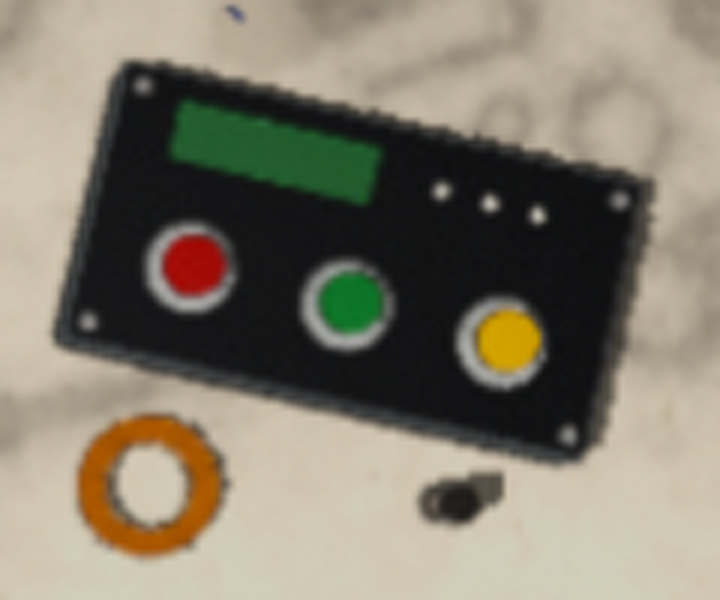

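Run:
```python
import numpy as np,pickle
from h import *
from workcell import bot
from scipy.spatial.transform import Rotation as R
o=bot.get_obs();M=R.from_euler('xyz',o["tcp_rot"],degrees=True).as_matrix();print(M.round(3),bot.nose_length)
y=M[:,1];print("y dir deg",np.degrees(np.arctan2(y[1],y[0])))
c=pickle.load(open("top0.pkl","rb"))
# strip top edges read in zoom a.png: near/far long edges
px=lambda u,v:onplane(c,(150+u/5,140+v/5),.046)
a,b=px(75,100),px(655,213);d=a-b;print("far edge yaw",np.degrees(np.arctan2(-d[0],d[1])))
a,b=px(60,185),px(640,310);d=a-b;print("near edge yaw",np.degrees(np.arctan2(-d[0],d[1])),a,b)
a,b=px(608,232),px(600,278);print("rocker",a,b,(a-b),np.linalg.norm(a-b))
cen=np.array([.5216,.1706]);
print("press pt",cen-.015*np.array([np.cos(np.radians(-12)),np.sin(np.radians(-12))]))
```

```text
[[-0.     0.396 -0.918]
 [ 0.001 -0.918 -0.396]
 [-1.    -0.001  0.   ]] 0.017
y dir deg -66.69122750245326
far edge yaw -11.804533790297215
near edge yaw -12.78144259780082 [0.56147492 0.46468905 0.046     ] [0.4904367  0.15154376 0.046     ]
rocker [0.53207544 0.16832091 0.046     ] [0.50766926 0.17267956 0.046     ] [ 0.02440618 -0.00435865  0.        ] 0.024792326801197185
press pt [0.50692779 0.17371868]
```

jog_arm(
  deltas=[
    {"fingers": 0, "x": 16, "y": 38, "twist": 8},
    {"fingers": 0, "x": 32, "y": 76, "twist": 16},
    {"fingers": 0, "x": 48, "y": 114, "twist": 24},
    {"fingers": 0, "x": 64, "y": 152, "twist": 32},
    {"fingers": 0, "x": 80, "y": 190, "twist": 40},
    {"fingers": 0, "x": 96, "y": 228, "twist": 48},
    {"fingers": 0, "x": 112, "y": 266, "twist": 56},
    {"fingers": 0, "x": 128, "y": 304, "twist": 64},
    {"fingers": 0, "x": 144, "y": 340, "twist": 72},
    {"fingers": 0, "x": 160, "y": 376, "twist": 80},
  ],
  grip_force=40,
)

```text
validation failed for argument at $.de...
```

```bash
python3 -c "
from workcell import bot
o=bot.get_obs();print(o['time'],o['q'].round(1),o['ee_pos'].round(4),o['opening'],o['tcp_rot'])"
```

```text
0.1 [-66.7   5.   10.   95.1  -0.   90. ] [ 0.2176 -0.505   0.2476] 0.0855175039428005 [-89.88045465  89.93245982 113.42831793]
```

jog_arm(
  deltas=[
    {"fingers": 0, "x": 16, "y": 38, "z": 0, "twist": 8},
    {"fingers": 0, "x": 32, "y": 76, "z": 0, "twist": 16},
    {"fingers": 0, "x": 48, "y": 114, "z": 0, "twist": 24},
    {"fingers": 0, "x": 64, "y": 152, "z": 0, "twist": 32},
    {"fingers": 0, "x": 80, "y": 190, "z": 0, "twist": 40},
    {"fingers": 0, "x": 96, "y": 228, "z": 0, "twist": 48},
    {"fingers": 0, "x": 112, "y": 266, "z": 0, "twist": 56},
    {"fingers": 0, "x": 128, "y": 304, "z": 0, "twist": 64},
    {"fingers": 0, "x": 144, "y": 340, "z": 0, "twist": 72},
    {"fingers": 0, "x": 160, "y": 376, "z": 0, "twist": 80},
  ],
  grip_force=40,
)

```text
time: 1.1
ee_pos: [0.3778, -0.1273, 0.2475]
tcp_rot: [-88.0, 89.9, -164.4]
wrist_force: [0.4, -0.5, -0.6]
opening: 0.0001
```

```bash
python3 -c "
from workcell import bot
o=bot.get_obs();print(o['time'],o['q'].round(1),o['ee_pos'].round(4),o['opening'],o['tcp_rot'])"
```

```text
1.1 [-18.6 -15.5  -9.   96.6  -0.   57.8] [ 0.3778 -0.1273  0.2475] 6.74429801803567e-05 [ -88.01254609   89.9355478  -164.3756071 ]
```

jog_arm(
  deltas=[
    {"fingers": 0, "x": 16, "y": 38, "z": 0, "twist": 8},
    {"fingers": 0, "x": 32, "y": 76, "z": 0, "twist": 16},
    {"fingers": 0, "x": 48, "y": 114, "z": 0, "twist": 24},
    {"fingers": 0, "x": 64, "y": 152, "z": 0, "twist": 32},
    {"fingers": 0, "x": 80, "y": 190, "z": 0, "twist": 40},
    {"fingers": 0, "x": 96, "y": 228, "z": 0, "twist": 48},
    {"fingers": 0, "x": 112, "y": 266, "z": -40, "twist": 56},
    {"fingers": 0, "x": 129, "y": 301, "z": -80, "twist": 64},
    {"fingers": 0, "x": 129, "y": 301, "z": -120, "twist": 64.5},
    {"fingers": 0, "x": 129, "y": 301, "z": -135, "twist": 64.5},
  ],
  grip_force=40,
)

```text
time: 2.1
ee_pos: [0.5046, 0.1741, 0.107]
tcp_rot: [-142.6, 89.5, -154.3]
wrist_force: [-1.0, -0.2, -0.4]
opening: 0.0001
```

Run:
```python
from workcell import bot,viewer
import cv2,pickle
from h import *
for n in("scene","top"):
    c=viewer.camera(n);im=c["image"].copy();pickle.dump(c,open(n+"1.pkl","wb"))
    o=bot.get_obs();e=o['ee_pos']
    if n=="scene":
        u,v=proj(c,[.51,.17,.05])[0].astype(int);print(u,v)
        cv2.imwrite("pics/s1full.png",im[:,:,::-1])
    else:
        u,v=proj(c,[.51,.17,.05])[0].astype(int)
        cv2.imwrite("pics/t1.png",cv2.resize(im[v-60:v+60,u-60:u+60,::-1],None,fx=4,fy=4,interpolation=2))
print(o['time'],o['q'].round(1),e.round(4),o['wrist_force'].round(2))
```

```text
295 188
2.2 [18.9  2.6 -7.6 80.1 -0.1 30.8] [0.5051 0.1729 0.1103] [-0.76  0.4   0.  ]
```

View pics/s1full.png

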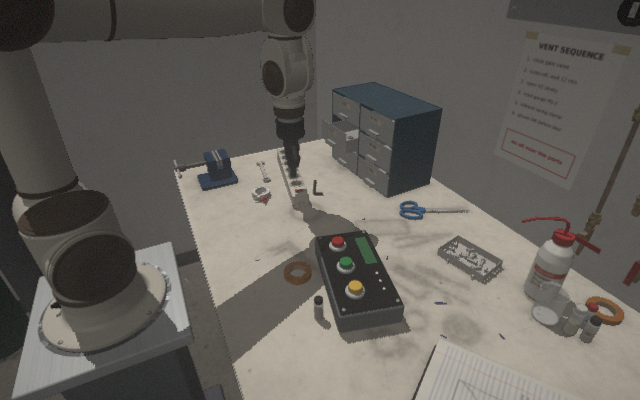

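View pics/t1.png

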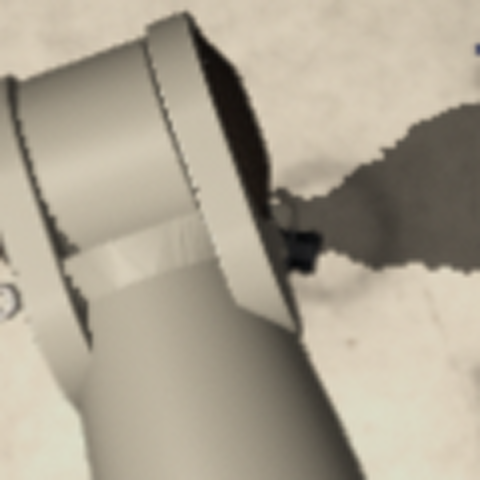

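The arm hides the rocker from the top view. In the scene view the fingers hang over the strip near (293,175), with the rocker near (300,190). I'll zoom in and measure.

Run:
```python
import pickle,cv2,numpy as np
from h import *
c=pickle.load(open("scene1.pkl","rb"));im=c["image"]
z=cv2.resize(im[140:230,250:350,::-1],None,fx=7,fy=7,interpolation=cv2.INTER_NEAREST)
for P,col in(([.5216,.1706,.044],(0,255,0)),([.5076,.1727,.046],(255,0,0)),([.5051,.1729,.0933],(255,0,255))):
    u=proj(c,P)[0];print(P,u);cv2.circle(z,(int((u[0]-250+.5)*7),int((u[1]-140+.5)*7)),4,col,1)
cv2.imwrite("pics/s1z.png",z)
h=cv2.cvtColor(im,cv2.COLOR_RGB2HSV)[140:230,250:350].astype(int)
m=((h[...,0]>170)|(h[...,0]<8))&(h[...,1]>90)
ys,xs=np.nonzero(m);print(sorted(zip(ys+140,xs+250)))
```

```text
[0.5216, 0.1706, 0.044] [298.7472495  189.37790078]
[0.5076, 0.1727, 0.046] [294.02192069 189.59432981]
[0.5051, 0.1729, 0.0933] [292.35058954 175.57848625]
[(np.int64(190), np.int64(296)), (np.int64(190), np.int64(297)), (np.int64(190), np.int64(298)), (np.int64(197), np.int64(264)), (np.int64(197), np.int64(265)), (np.int64(197), np.int64(266)), (np.int64(198), np.int64(261)), (np.int64(198), np.int64(262)), (np.int64(198), np.int64(263)), (np.int64(198), np.int64(264)), (np.int64(198), np.int64(266)), (np.int64(199), np.int64(261)), (np.int64(199), np.int64(262)), (np.int64(199), np.int64(263)), (np.int64(199), np.int64(264)), (np.int64(199), np.int64(265)), (np.int64(200), np.int64(263)), (np.int64(200), np.int64(264)), (np.int64(200), np.int64(265)), (np.int64(201), np.int64(264)), (np.int64(201), np.int64(265))]
```

View pics/s1z.png

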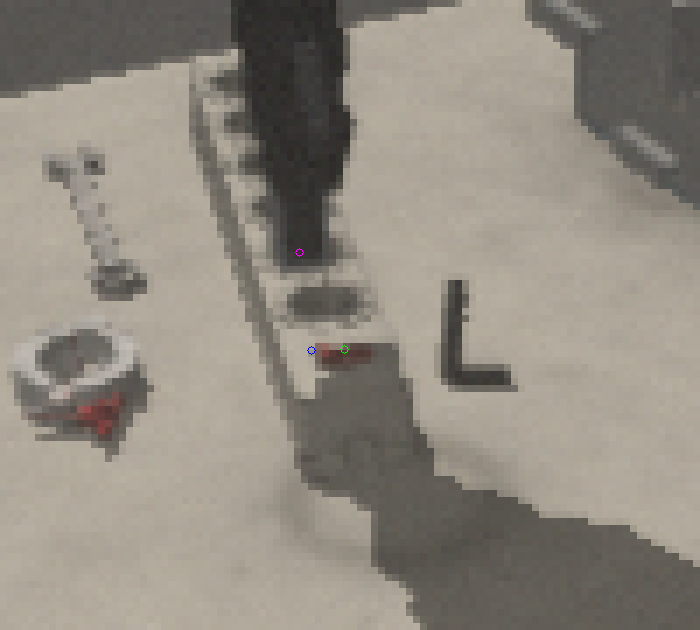

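jog_arm(
  deltas=[
    {"fingers": 0, "x": 2, "y": -2, "z": -15, "twist": 0},
    {"fingers": 0, "x": 2, "y": -2, "z": -30, "twist": 0},
    {"fingers": 0, "x": 2, "y": -2, "z": -40, "twist": 0},
    {"fingers": 0, "x": 2, "y": -2, "z": -44, "twist": 0},
    {"fingers": 0, "x": 2, "y": -2, "z": -44, "twist": 0},
    {"fingers": 0, "x": 2, "y": -2, "z": -44, "twist": 0},
  ],
)

```text
time: 2.8
ee_pos: [0.5073, 0.171, 0.0669]
tcp_rot: [-136.2, 89.7, -148.1]
wrist_force: [0.6, -0.6, 0.9]
opening: 0.0
```

Run:
```python
from workcell import bot
o=bot.get_obs();print(o['ee_pos'].round(4),o['wrist_force'].round(2),o['q'].round(1))
```

```text
[0.5073 0.171  0.0669] [ 0.62 -0.58  0.88] [ 18.7   3.7 -11.4  75.2  -0.1  30.6]
```

jog_arm(
  deltas=[
    {"fingers": 0, "x": 0, "y": 0, "z": -2, "twist": 0},
    {"fingers": 0, "x": 0, "y": 0, "z": -4, "twist": 0},
    {"fingers": 0, "x": 0, "y": 0, "z": -5, "twist": 0},
    {"fingers": 0, "x": 0, "y": 0, "z": -5, "twist": 0},
  ],
)

```text
time: 3.2
ee_pos: [0.5071, 0.1712, 0.0622]
tcp_rot: [-144.0, 89.7, -155.9]
wrist_force: [-1.3, -0.6, 3.6]
opening: -0.0002
```

jog_arm(
  deltas=[
    {"fingers": 0, "x": 0, "y": 0, "z": -1, "twist": 0},
    {"fingers": 0, "x": 0, "y": 0, "z": -2, "twist": 0},
    {"fingers": 0, "x": 0, "y": 0, "z": -2, "twist": 0},
  ],
)

```text
time: 3.5
ee_pos: [0.5064, 0.1714, 0.0608]
tcp_rot: [-152.7, 89.7, -164.6]
wrist_force: [-7.7, 0.4, 9.4]
opening: -0.0
```

jog_arm(
  deltas=[
    {"fingers": 0, "x": 0, "y": 0, "z": -1, "twist": 0},
    {"fingers": 0, "x": 0, "y": 0, "z": -1, "twist": 0},
  ],
)

```text
time: 3.7
ee_pos: [0.5062, 0.1715, 0.0606]
tcp_rot: [-153.6, 89.7, -165.5]
wrist_force: [-4.9, -0.8, 9.7]
opening: -0.0
```

Run:
```python
from workcell import bot,viewer
import cv2
c=viewer.camera("scene");im=c["image"]
cv2.imwrite("pics/s2z.png",cv2.resize(im[140:230,250:350,::-1],None,fx=7,fy=7,interpolation=cv2.INTER_NEAREST))
o=bot.get_obs();print(o['ee_pos'].round(4),o['wrist_force'].round(2),o['torque'].round(2))
```

```text
[0.5062 0.1715 0.0607] [-5.56 -0.76  9.72] [-0.08  1.15  0.02]
```

View pics/s2z.png

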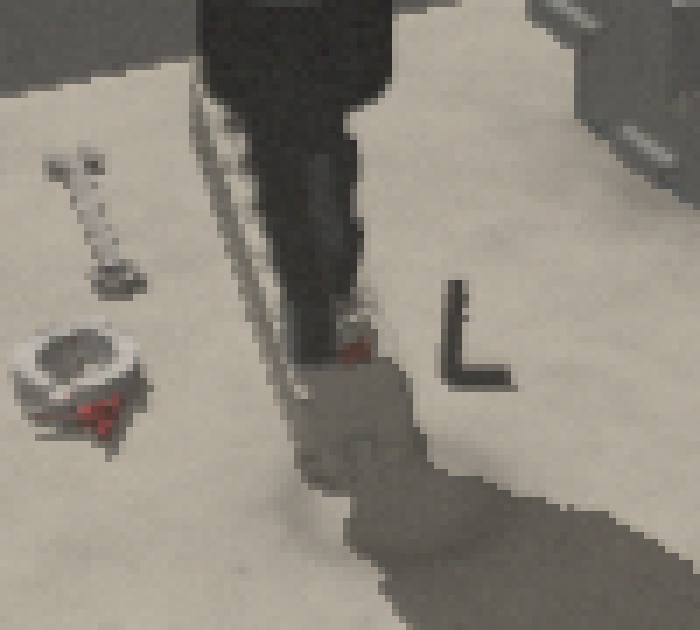

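jog_arm(
  deltas=[
    {"fingers": 0, "x": 0, "y": 0, "z": 10, "twist": 0},
    {"fingers": 0, "x": 0, "y": 0, "z": 40, "twist": 0},
    {"fingers": 0, "x": 0, "y": 0, "z": 80, "twist": 0},
    {"fingers": 0, "x": -10, "y": -40, "z": 90, "twist": 0},
    {"fingers": 0, "x": -20, "y": -80, "z": 90, "twist": 0},
    {"fingers": 0, "x": -25, "y": -120, "z": 90, "twist": 0},
    {"fingers": 0, "x": -30, "y": -160, "z": 90, "twist": 0},
    {"fingers": 0, "x": -30, "y": -180, "z": 90, "twist": 0},
  ],
)

```text
time: 4.55
ee_pos: [0.4757, -0.011, 0.1514]
tcp_rot: [-142.9, 89.7, -154.8]
wrist_force: [-0.2, 0.5, 0.1]
opening: 0.0001
```

Run:
```python
from workcell import bot,viewer
import cv2,pickle,numpy as np
im=[]
for n in("scene","top"):
    c=viewer.camera(n);pickle.dump(c,open(n+"2.pkl","wb"))
    cr=c["image"][170:210,270:330] if n=="scene" else c["image"][170:210,240:300]
    im.append(cv2.resize(cr[:,:,::-1],None,fx=8,fy=8,interpolation=0))
    if n=="scene": old=pickle.load(open("scene1.pkl","rb"))["image"][170:210,270:330]
    else: old=pickle.load(open("top0.pkl","rb"))["image"][170:210,240:300]
    im[-1]=np.hstack([cv2.resize(old[:,:,::-1],None,fx=6,fy=6,interpolation=0),cv2.resize(cr[:,:,::-1],None,fx=6,fy=6,interpolation=0)])
cv2.imwrite("pics/cmp2.png",np.vstack(im))
o=bot.get_obs();print(o['time'],o['ee_pos'].round(4),o['wrist_force'].round(2),o['q'].round(1))
```

```text
4.65 [ 0.4763 -0.0107  0.1513] [ 0.1   0.75 -0.13] [ -1.2  -5.7 -11.3  84.7  -0.1  10.8]
```

View pics/cmp2.png

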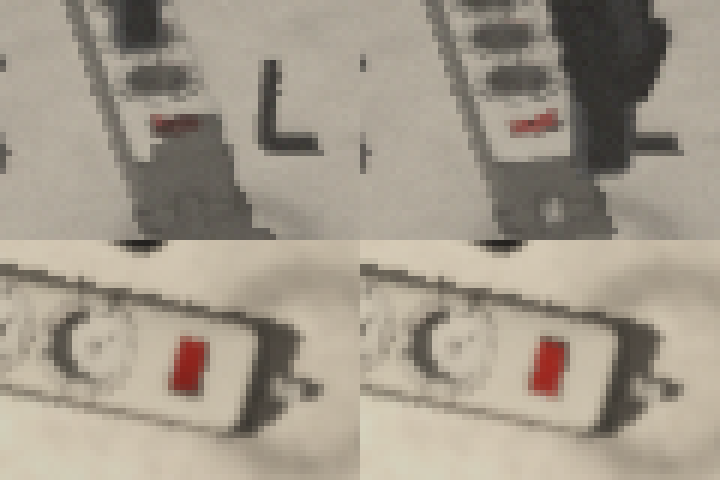

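Comparing before and after, the rocker has flipped: its far end is now up and the near end down. Next is green, at about (0.476, -0.188).

jog_arm(
  deltas=[
    {"fingers": 0, "x": 0, "y": -40, "z": 0, "twist": 0},
    {"fingers": 0, "x": 0, "y": -80, "z": 0, "twist": 0},
    {"fingers": 0, "x": 0, "y": -120, "z": 0, "twist": -1},
    {"fingers": 0, "x": 0, "y": -155, "z": 0, "twist": -2},
    {"fingers": 0, "x": 0, "y": -177, "z": 0, "twist": -2},
    {"fingers": 0, "x": 0, "y": -177, "z": -25, "twist": -2},
    {"fingers": 0, "x": 0, "y": -177, "z": -44, "twist": -2},
    {"fingers": 0, "x": 0, "y": -177, "z": -44, "twist": -2},
    {"fingers": 0, "x": 0, "y": -177, "z": -44, "twist": -2},
  ],
)

```text
time: 5.55
ee_pos: [0.4765, -0.1871, 0.1078]
tcp_rot: [-145.3, 89.7, -159.3]
wrist_force: [-0.3, 0.1, 0.6]
opening: 0.0003
```

Run:
```python
from workcell import bot,viewer
import cv2
c=viewer.camera("scene");im=c["image"]
cv2.imwrite("pics/s3z.png",cv2.resize(im[200:330,280:420,::-1],None,fx=5,fy=5,interpolation=2))
o=bot.get_obs();print(o['ee_pos'].round(4),o['wrist_force'].round(2),o['q'].round(1))
```

```text
[ 0.4769 -0.1873  0.1084] [-0.84  0.08  0.34] [-21.3  -0.4 -11.   79.6  -0.2  -7.3]
```

View pics/s3z.png

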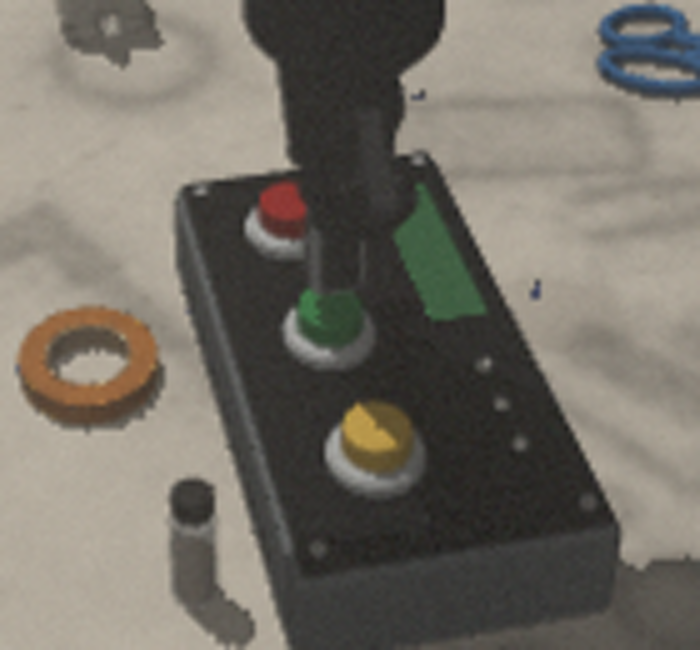

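The tip is right above the green cap, with red and yellow untouched.

jog_arm(
  deltas=[
    {"fingers": 0, "x": -1, "y": -2, "z": -6, "twist": 0},
    {"fingers": 0, "x": -1, "y": -2, "z": -11, "twist": 0},
    {"fingers": 0, "x": -1, "y": -2, "z": -14, "twist": 0},
    {"fingers": 0, "x": -1, "y": -2, "z": -17, "twist": 0},
    {"fingers": 0, "x": -1, "y": -2, "z": -18, "twist": 0},
    {"fingers": 0, "x": -1, "y": -2, "z": -18, "twist": 0},
  ],
)

```text
time: 6.2
ee_pos: [0.4763, -0.1894, 0.091]
tcp_rot: [-119.4, 89.8, -133.4]
wrist_force: [2.3, 0.8, 4.9]
opening: 0.0001
```

jog_arm(
  deltas=[
    {"fingers": 0, "x": 0, "y": 0, "z": -2, "twist": 0},
    {"fingers": 0, "x": 0, "y": 0, "z": -2, "twist": 0},
    {"fingers": 0, "x": 0, "y": 0, "z": -2, "twist": 0},
  ],
)

```text
time: 6.5
ee_pos: [0.4764, -0.1894, 0.0909]
tcp_rot: [-93.9, 89.8, -107.9]
wrist_force: [-4.9, 2.2, 16.9]
opening: -0.0001
```

The tip is at 73.9 mm and stopped hard with 17 N, so green is fully in. Now I'll lift and go to yellow.

jog_arm(
  deltas=[
    {"fingers": 0, "x": 0, "y": 0, "z": 15, "twist": 0},
    {"fingers": 0, "x": 0, "y": 0, "z": 35, "twist": 0},
    {"fingers": 0, "x": -9, "y": -34, "z": 35, "twist": 0},
    {"fingers": 0, "x": -18, "y": -68, "z": 35, "twist": 0},
    {"fingers": 0, "x": -18, "y": -68, "z": 18, "twist": 0},
    {"fingers": 0, "x": -18, "y": -68, "z": 18, "twist": 0},
    {"fingers": 0, "x": -18, "y": -68, "z": 18, "twist": 0},
  ],
)

```text
time: 7.2
ee_pos: [0.458, -0.257, 0.1086]
tcp_rot: [-120.6, 89.8, -134.6]
wrist_force: [-0.1, 0.3, 0.4]
opening: -0.0002
```

Run:
```python
from workcell import bot,viewer
import cv2
c=viewer.camera("scene");im=c["image"]
cv2.imwrite("pics/s4z.png",cv2.resize(im[200:330,280:420,::-1],None,fx=5,fy=5,interpolation=2))
o=bot.get_obs();print(o['ee_pos'].round(4),o['wrist_force'].round(2),o['q'].round(1))
```

```text
[ 0.4583 -0.257   0.1091] [ 0.02  1.04 -0.13] [-29.2   1.2  -9.3  79.5  -0.2 -15.2]
```

View pics/s4z.png

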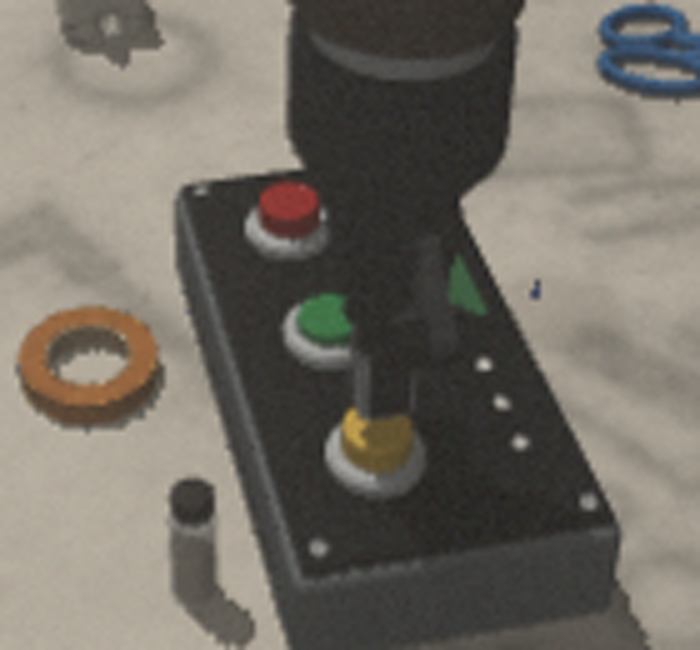

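Green is visibly lower than red, and the tip is above yellow. Pressing down now.

jog_arm(
  deltas=[
    {"fingers": 0, "x": -2, "y": -2, "z": -6, "twist": 0},
    {"fingers": 0, "x": -2, "y": -2, "z": -11, "twist": 0},
    {"fingers": 0, "x": -2, "y": -2, "z": -15, "twist": 0},
    {"fingers": 0, "x": -2, "y": -2, "z": -18, "twist": 0},
    {"fingers": 0, "x": -2, "y": -2, "z": -19, "twist": 0},
    {"fingers": 0, "x": -2, "y": -2, "z": -19, "twist": 0},
    {"fingers": 0, "x": -2, "y": -2, "z": -19, "twist": 0},
    {"fingers": 0, "x": -2, "y": -2, "z": -19, "twist": 0},
  ],
)

```text
time: 8.05
ee_pos: [0.4565, -0.2588, 0.091]
tcp_rot: [-86.6, 89.8, -100.6]
wrist_force: [-2.3, 2.0, 8.4]
opening: -0.0003
```

Run:
```python
from workcell import bot,viewer
import cv2
c=viewer.camera("scene");im=c["image"]
cv2.imwrite("pics/s5z.png",cv2.resize(im[200:330,280:420,::-1],None,fx=5,fy=5,interpolation=2))
for i in range(3):
    viewer.camera("top");o=bot.get_obs();print(o['ee_pos'].round(4),o['wrist_force'].round(2))
```

```text
[ 0.4565 -0.2588  0.091 ] [-2.66  2.58 10.  ]
[ 0.4565 -0.2588  0.091 ] [-2.77  1.6   9.35]
[ 0.4565 -0.2588  0.091 ] [-2.87  2.28  9.21]
```

View pics/s5z.png

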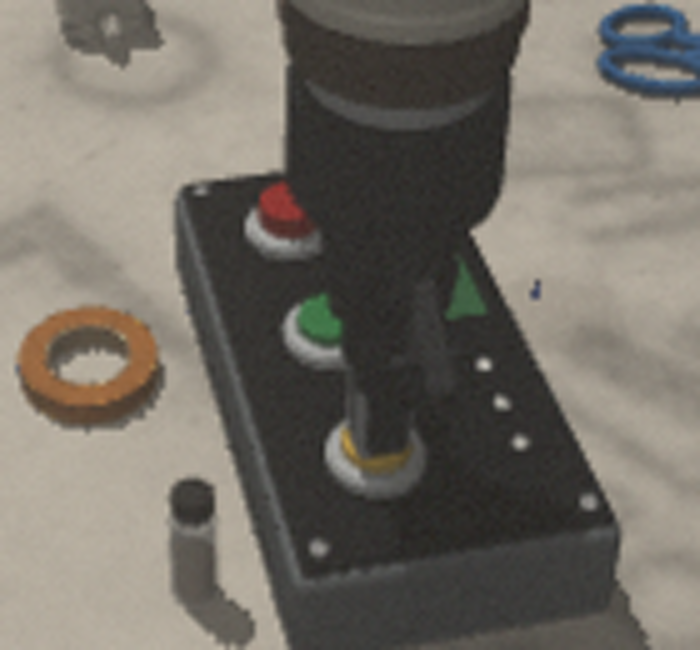

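Yellow is held fully down: the tip is at 74 mm with a steady 9 to 10 N. Green is still in, red is out and the vial is standing. Handing in.

```bash
python3 -c "
from workcell import ticket
print(ticket.job_done())"
```

```text
the job is handed in; nothing more can be done
None
```

I switched the strip on, pushed green in, then pressed yellow and handed the job in at about 8 s of the 48 s allowed while still holding it. The hand-in gives no verdict, so this rests on my own checks.

- **Rocker:** the press met its stop at 9.7 N with the tips at 43.7 mm. Before-and-after pictures show it flipped, with the far end now up.
- **Green:** it stopped hard with the tips at 73.9 mm and 17 N, and it still looks lower than red in the later pictures.
- **Yellow:** it is held with the tips at 74 mm and a steady 9 to 10 N. The tips' height matches the full 6 mm of travel.
- **Red and loose things:** in the last picture red is out, and the vial and tape roll look unmoved. I made no final check of the clamp, spanner or hex key; the arm only passed well above them.

Two things did not go cleanly:
- **Camera disagreement:** the two cameras differed by about 4 to 8 mm on the button positions. I aimed between them, closer to the top camera.
- **Refused move:** the first move call was rejected because its rows left out the z value. The arm did not move.

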